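Lower the ratchet magnifier over the specimen dish

TASK

The bench magnifier is locked up by its ratchet. Press the tail of the pawl down until the pawl stands fully clear of the teeth, then push the magnifier arm down past the teeth until it lies level on its stop, with the lens over the specimen dish; leave the pawl free. Only press and push: do not raise the arm, and do not shift or pick up any of the loose things around the stand.

Things in the scene. Friction and masses are not known exactly. Their poses are not given: they have to be found in the camera images.
- stand: Cream bench magnifier stand, screwed to the table. Base plate 210 x 120 x 15 mm; origin on the table surface, straight below the arm's hinge. Its x axis is the horizontal way the arm points (the lens lies on the +x side, the pawl's tail on the -x side); y is along both hinge axes, z up. Tallest fixed part 152 mm: the two slim cheeks that carry the pawl.
- main_hinge (a point): Fixed point on the arm's hinge axis, 100 mm above the table, midway across the stand (stand x = 0).
- lens_arm (a joint): Raised angle of the magnifier arm in rad: 0 = level, fully down on its stop; about 0.9 at the start. While the pawl is in, the teeth hold it within about 0.15 rad. With the pawl free the arm still does not drop by itself: a stiff hinge (about 0.8 N m of friction) holds it where it is left, and pushing down square to the arm on the push pad takes about 4 to 7 N.
- push_pad (a point): Centre of the upper face of the arm's flat push pad, 34 mm along the arm, 40 mm across, 12 mm thick, 133 mm out from the hinge axis; the upper face lies 6 mm above the line through the axis. The arm is a cream bar 22 mm wide and 12 mm thick. The point's x points out along the arm, its z is the upper face's normal.
- lens (a point): Centre of the round lens in its black rim, 107 mm across and 12 mm thick, at the end of the arm, 200 mm from the hinge axis; raised, its rim stands up to about 315 mm above the table. On the hinge the arm carries a steel toothed wheel 60 mm in radius with teeth 10 mm high, 0.30 rad apart; three of them pass the pawl's nose on the way down.
- pawl (a joint): Angle of the pawl in rad: 0 = nose in the teeth (start), 0.35 = pressed fully free on its stop. Pressing the tail down increases it. The teeth are clear from about 0.2; count it as free above 0.25. A stiff pivot (0.15 N m, some 2.5 N at the tail) keeps it where it is left.
- pawl_tail (a point): Centre of the upper face of the pawl's tail, a flat ribbed steel pad 36 x 36 mm and 8 mm thick, level at the start and about 176 mm above the table. It lies 62 mm from the pawl's pivot on the stand's -x side, 117 mm from the arm's hinge, and goes down about 22 mm in an arc to its stop.
- pawl_hinge (a point): Fixed point on the pivot axis of the pawl, a steel see-saw over the toothed wheel with its nose in the teeth; 150 mm above the table, 55 mm from the arm's hinge on the stand's -x side.
- dish: Loose clear covered specimen dish, 88 mm across, 17 mm high, under the place where the lens comes down. Leave alone. Origin under its centre.
- dropper: Loose amber dropper bottle, 34 mm across, 75 mm high, beside the stand. Leave alone. Origin under its centre.
- jar: Loose glass specimen jar with a metal cap, 52 mm across, 70 mm high, beside the stand. Leave alone. Origin under its centre.
- slide_box: Loose grey slide box 90 x 60 x 30 mm, behind the pawl's tail. Leave alone. Origin under its centre.
- beaker: Loose glass beaker, 60 mm across, 75 mm high, standing left, right or beyond the stand. Leave alone. Origin under its centre.
- pestle_pot: Loose white ceramic pot, 60 mm across, 45 mm high, standing left, right or beyond the stand. Leave alone. Origin under its centre.
- block: Loose cork block 50 x 50 x 30 mm, standing left, right or beyond the stand. Leave alone. Origin under its centre.

How it is judged:
By the outcome, as a careful person would: the job done as asked, in the order asked, and still so for the second after the job is handed in, with the robot touching nothing.
It also fails if it takes over 45 s, if anything falls off the work surface, if the arm or the gripper's body presses on something with over 40 N, if the wrist force passes 120 N, or if a joint passes its speed limit or range.

ROBOT

A 6-joint arm with a two-finger parallel gripper is mounted at the origin on the work surface. World frame = base frame: x ahead of the robot, y to its left, z up, the work surface at z = 0. Lengths are in m, angles in rad, forces in N, time in s.
With the tool pointing down it reaches from about 0.35 to 0.8 m from the base axis. Payload 7.3 kg.
Tool frame: the origin (TCP) lies between the finger pads; the fingertips stand 25 mm ahead of it and the grasp point (between the pads) lies 6 mm ahead of it (r.tip_extent is the distance from the TCP to the fingertips, in m); z points along the fingers, y is the direction in which the jaws open and shut (so a half turn about z gives the same grasp; the last joint's range is limited). The gripper opens to 85 mm and grips with 20 to 120 N. Pads are 22 mm wide; open, the fingers measure 114 mm over their backs; the gripper's body (76 mm by 85 mm) begins 54 mm behind the grasp point. The pads swing forward as they close: fully open they stand 13 mm farther back than shut.
Start: joints at [1.023, 0.342, 1.524, -0, 1.275, -0.146], TCP at [0.205, 0.483, 0.256] pointing down, gripper open.
Joint ranges: [-2.53, 2.53], [-0.77, 2.02], [0.04, 2.7], [-1, 4.14], [0.28, 2.66], [-3.11, 3.11]. Speed limits (rad/s): [2.57, 2.57, 3.14, 3.14, 3.14, 3.14].

INTERFACE

Orientations are given as a unit quaternion [x, y, z, w].
In Python, from workcell import r, command_gripper, optics gives the robot as it stands. The module is installed in compiled form; this text tells all that it offers. Calls block until the motion is done:
- r.reach(position, orientation): joint-space move of the TCP to a pose.
- r.move_straight(position, orientation=None, speed=0.15, max_force=None): straight line of the TCP; orientation=None keeps the orientation; speed is the mean speed in m/s. With max_force (N) it stops when the force on the tool has changed by that much, and returns True; else False.
- r.movej(angles): joint-space move.
- command_gripper(opening, force=None): finger opening in m; force is the grip in N (None keeps the last); returns when the fingers have stopped.
- r.hold(seconds).
- r.solve_ik(position, orientation): joint angles nearest the present ones, or None.
- r.read_state(): the state.
- optics.get_image(name): name is "scene" or "side" or "wrist"; returns (picture, depth): 400x640x3 uint8, red, green, blue; 400x640 float32, m along the optical axis (not along the pixel's ray), 0 where there is no reading.
- optics.camera_model(name): a dict with "K" (3x3 intrinsics, pixels), "R" (3x3) and "t" (3): a world point X has camera coordinates R X + t; the wrist camera has in their place "tool_from_camera" (4x4, takes a point from camera to tool coordinates, whose origin is the TCP and whose axes are the flange's). Camera axes: x right, y down, z forward; pixel columns grow to the right and rows downward; lengths in m; the calibration is good to about 2 mm. The wrist camera is an equidistant fisheye: a pixel r from the principal point sees the ray r / f radians off the axis. A picture is of the moment at which its call begins: read the wrist's pose just before it. camera_model takes no time and is no camera call.
A pose or a line that the arm cannot do raises r.PlanningError and nothing moves.
- r.finish_job(): hands the job in, once; it reports no verdict.
The state is a dict: "time_s": time; "joint_positions": joint angles; "dq": joint speeds; "tau": joint torques, N m; "eef_pos": TCP position; "eef_rot": TCP orientation; "contact_force": force on the tool from outside, world axes, zero at the start; "torque": the same for the moment, N m; "grip_width": finger opening in m.
Only numpy, scipy, OpenCV 4.12 (cv2) and the standard library are available. Lean on these libraries where they do the work, as an engineer would, in place of code of your own. Each camera call takes 0.05 s, during which the arm holds its last target.

## Working session

There is one attempt and no reset: what is moved stays moved. The work goes in short steps, each a Python script; the robot and the scene stay as the last script left them, time stands still between calls to the robot, and variables do not carry over. Pictures are saved under pics/ and viewed, and the job is handed in when it is done.

```bash
mkdir -p pics; python3 - <<'E'
from workcell import r, optics
import cv2, numpy as np
for n in ("scene","side"):
    im,d=optics.get_image(n); cv2.imwrite(f"pics/{n}0.png",im[:,:,::-1]); np.savez(f"{n}0.npz",im=im,d=d)
    m=optics.camera_model(n); print(n,m["K"].tolist(),m["R"].round(3).tolist(),m["t"].round(3).tolist())
print(r.read_state(), r.tip_extent)
E
```

```text
scene [[388.8945747358223, 0.0, 322.70392184232884], [0.0, 388.8945747358223, 192.21433784086904], [0.0, 0.0, 1.0]] [[0.843, 0.538, -0.008], [0.372, -0.594, -0.713], [-0.389, 0.598, -0.701]] [-0.487, -0.119, 1.437]
side [[468.85072146692465, 0.0, 323.4449842874482], [0.0, 468.85072146692465, 201.51998274522825], [0.0, 0.0, 1.0]] [[0.843, -0.538, -0.001], [-0.418, -0.655, -0.63], [0.338, 0.531, -0.777]] [-0.501, 0.316, 0.974]
{'time_s': 0.1, 'joint_positions': array([ 1.02298423e+00,  3.42658584e-01,  1.52489657e+00,  1.02179764e-05,
        1.27542154e+00, -1.46020198e-01]), 'dq': array([-0.00045928, -0.00196709, -0.00145481, -0.0001935 ,  0.00029319,
       -0.0017542 ]), 'tau': array([ 9.92771384e-04, -4.34449697e+01, -2.46490306e+01, -1.71628990e-04,
        4.69204926e-03, -4.92422316e-05]), 'eef_pos': array([0.20513023, 0.48292152, 0.25570127]), 'eef_rot': array([ 1.99548754e-01,  9.79887655e-01, -6.49131342e-04, -2.39881688e-04]), 'contact_force': array([ 0.51369799, -0.11236114,  1.0651958 ]), 'torque': array([ 0.01907233,  0.03809744, -0.01415669]), 'grip_width': 0.08527092786380995} 0.025
```

View pics/scene0.png

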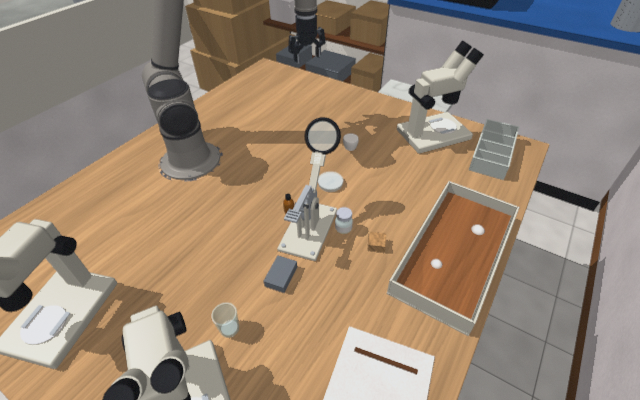

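View pics/side0.png

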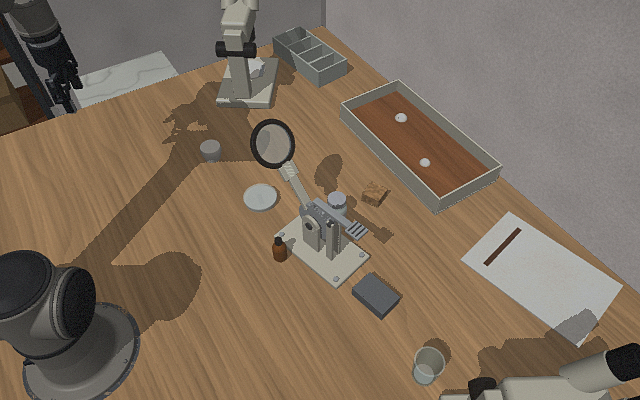

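The scene view shows the stand at about (310,225), with the lens at (322,135) and the pawl tail at (295,213). In the side view the tail is at (357,229) and the lens at (272,144). I'll enlarge both.

```bash
python3 - <<'E'
import cv2
a=cv2.imread("pics/scene0.png")[110:270,250:400]; cv2.imwrite("pics/sc.png",cv2.resize(a,None,fx=3.7,fy=3.7,interpolation=2))
a=cv2.imread("pics/side0.png")[110:300,240:400]; cv2.imwrite("pics/sd.png",cv2.resize(a,None,fx=3,fy=3,interpolation=2))
E
```

```text
(no output)
```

View pics/sc.png

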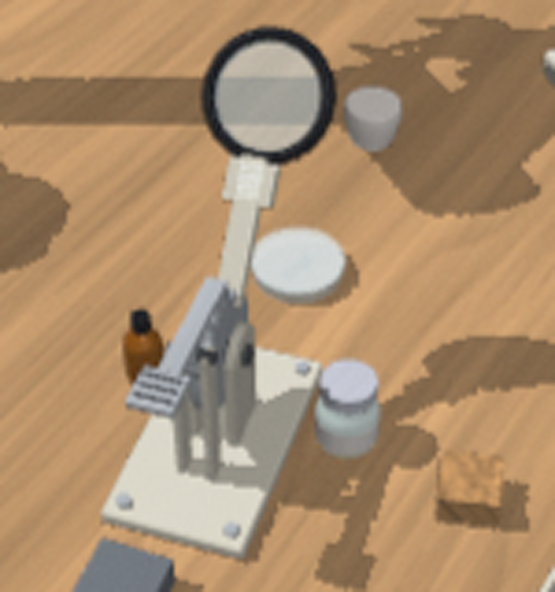

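View pics/sd.png

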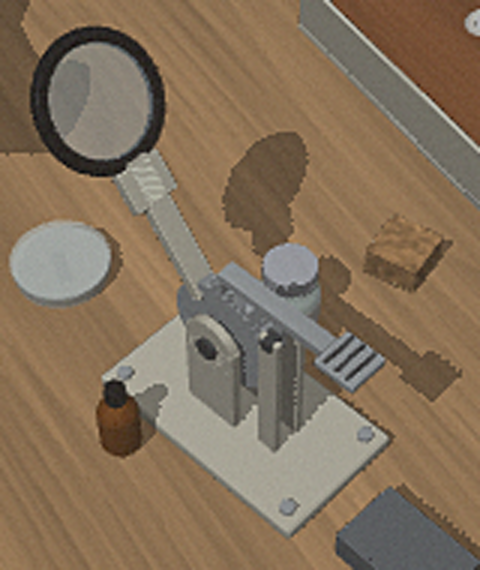

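```bash
cat > h.py <<'E'
import numpy as np
from workcell import optics
def ray(n,u,v):
    m=optics.camera_model(n);K,R,t=m["K"],m["R"],m["t"]
    return -R.T@t, R.T@np.linalg.solve(K,[u,v,1.])
def tri(a,b):
    A=[];y=[]
    for n,p in(("scene",a),("side",b)):
        c,d=ray(n,*p); d=d/np.linalg.norm(d); P=np.eye(3)-np.outer(d,d); A.append(P);y.append(P@c)
    X=np.linalg.lstsq(np.vstack(A),np.hstack(y),rcond=None)[0]
    return X, np.linalg.norm(np.vstack(A)@X-np.hstack(y))
def onz(n,p,z):
    c,d=ray(n,*p); return c+d*(z-c[2])/d[2]
E
python3 - <<'E'
from h import *
np.set_printoptions(precision=4,suppress=True)
S=lambda x,y:(250+x/3.7-.4,110+y/3.7-.4); D=lambda x,y:(240+x/3-.3,110+y/3-.3)
for n,a,b in [("tail",(158,390),(350,360)),("pad",(251,182),(146,182)),("lens",(269,95),(98,101)),("cheek",None,None)][:3]:
    print(n,tri(S(*a),D(*b)))
for p in [(105,515),(243,553),(320,362)]: print("sc",onz("scene",S(*p),.015))
for p in [(290,533),(388,437),(103,377)]: print("sd",onz("side",D(*p),.015))
print("bolts sc",[onz("scene",S(*p),.017) for p in [(124,502),(232,530),(303,368)]])
print("bolts sd",[onz("side",D(*p),.017) for p in [(289,507),(366,433),(126,372)]])
print("dish",onz("scene",S(299,262),.017),onz("side",D(61,262),.017))
print("jar",onz("scene",S(348,383),.07),onz("side",D(291,268),.07))
print("dropper",onz("scene",S(140,318),.075),onz("side",D(116,387),.075))
print("pot",onz("scene",S(373,103),.045)); print("block",onz("side",D(408,240),.03))
E
```

```text
tail (array([ 0.581 , -0.1468,  0.1762]), np.float64(0.0008600329908295452))
pad (array([0.5334, 0.0452, 0.2072]), np.float64(0.00038423998554927753))
lens (array([0.5226, 0.0887, 0.2584]), np.float64(0.000274152255338266))
sc [ 0.5289 -0.1632  0.015 ]
sc [ 0.6399 -0.1359  0.015 ]
sc [0.5863 0.0663 0.015 ]
sd [ 0.5255 -0.1625  0.015 ]
sd [ 0.6373 -0.1333  0.015 ]
sd [0.4759 0.0379 0.015 ]
bolts sc [array([ 0.5349, -0.1462,  0.017 ]), array([ 0.6217, -0.1236,  0.017 ]), array([0.5786, 0.0509, 0.017 ])]
bolts sd [array([ 0.5364, -0.1445,  0.017 ]), array([ 0.624, -0.122,  0.017]), array([0.4935, 0.0308, 0.017 ])]
dish [0.5055 0.1627 0.017 ] [0.5031 0.1625 0.017 ]
jar [0.6431 0.0137 0.07  ] [0.6421 0.0142 0.07  ]
dropper [ 0.4624 -0.019   0.075 ] [ 0.4638 -0.015   0.075 ]
pot [0.4603 0.3774 0.045 ]
block [0.7635 0.0127 0.03  ]
```

```bash
cat >> h.py <<'E'
from scipy.spatial.transform import Rotation as Ro
ex=np.array([-.245,.9695,0]);ex/=np.linalg.norm(ex);ez=np.array([0,0,1.]);ey=np.cross(ez,ex)
H=np.array([.5523,-.0334,.1]); TAIL=np.array([.581,-.1468,.176])
def quat(phi,s):  # tool z = -(normal of arm raised phi), tool y = s*ey
    n=-np.sin(phi)*ex+np.cos(phi)*ez; y=s*ey
    return Ro.from_matrix(np.column_stack([np.cross(y,-n),y,-n])).as_quat()
def pad(th,gap=0.): 
    a=np.cos(th)*ex+np.sin(th)*ez; n=-np.sin(th)*ex+np.cos(th)*ez
    return H+.133*a+(.006+gap)*n
def tcp(tip,phi): # tip point -> TCP
    return tip+.025*(-np.sin(phi)*ex+np.cos(phi)*ez)
E
python3 - <<'E'
from h import *; from workcell import r
np.set_printoptions(precision=2,suppress=True)
for s in (1,-1):
    print(s,"tail",r.solve_ik(TAIL+[0,0,.025],quat(0,s)),r.solve_ik(TAIL+[0,0,.27],quat(0,s)))
    for th in (.9,.6,.3,0):
        for k in (1,.6,.3): print(th,k,r.solve_ik(tcp(pad(th),th*k),quat(th*k,s)))
E
```

```text
1 tail [-0.38  0.52  1.39 -0.    1.23  2.52] [-0.38  0.44  0.87 -0.    1.83  2.52]
0.9 1 [-0.44  0.66  1.41  0.66  1.71  2.33]
0.9 0.6 [-0.33  0.51  1.46  0.45  1.5   2.46]
0.9 0.3 [-0.21  0.43  1.49  0.25  1.35  2.62]
0.6 1 [-0.31  0.54  1.52  0.5   1.45  2.43]
0.6 0.6 [-0.21  0.46  1.55  0.33  1.31  2.57]
0.6 0.3 [-0.11  0.42  1.57  0.18  1.22  2.71]
0.3 1 [-0.14  0.48  1.61  0.3   1.19  2.62]
0.3 0.6 [-0.08  0.45  1.62  0.19  1.13  2.73]
0.3 0.3 [-0.03  0.44  1.63  0.1   1.1   2.82]
0 1 [ 0.04  0.48  1.68 -0.    0.97  2.93]
0 0.6 [ 0.04  0.48  1.68 -0.    0.97  2.93]
0 0.3 [ 0.04  0.48  1.68 -0.    0.97  2.93]
-1 tail [-0.38  0.52  1.39 -0.    1.23 -0.62] [-0.38  0.44  0.87 -0.    1.83 -0.62]
0.9 1 [-0.44  0.66  1.41  0.66  1.71 -0.81]
0.9 0.6 [-0.33  0.51  1.46  0.45  1.5  -0.68]
0.9 0.3 [-0.21  0.43  1.49  0.25  1.35 -0.53]
0.6 1 [-0.31  0.54  1.52  0.5   1.45 -0.71]
0.6 0.6 [-0.21  0.46  1.55  0.33  1.31 -0.57]
0.6 0.3 [-0.11  0.42  1.57  0.18  1.22 -0.43]
0.3 1 [-0.14  0.48  1.61  0.3   1.19 -0.52]
0.3 0.6 [-0.08  0.45  1.62  0.19  1.13 -0.41]
0.3 0.3 [-0.03  0.44  1.63  0.1   1.1  -0.32]
0 1 [ 0.04  0.48  1.68 -0.    0.97 -0.21]
0 0.6 [ 0.04  0.48  1.68 -0.    0.97 -0.21]
0 0.3 [ 0.04  0.48  1.68 -0.    0.97 -0.21]
```

```bash
python3 - <<'E'
from h import *; from workcell import r,command_gripper
import cv2
np.set_printoptions(precision=4,suppress=True)
command_gripper(0.0)
s=r.read_state(); r.move_straight(s["eef_pos"]+[0,0,.2],speed=.3)
q=quat(0,-1)
r.reach(TAIL+[0,0,.28],q)
r.move_straight(TAIL+[0,0,.045],q,speed=.25)
s=r.read_state();print(s["time_s"],s["eef_pos"],s["contact_force"],s["grip_width"])
for n in ("scene","side"):
    im,d=optics.get_image(n); cv2.imwrite(f"pics/{n}1.png",im[:,:,::-1])
a=cv2.imread("pics/scene1.png")[110:270,250:400]; b=cv2.imread("pics/side1.png")[110:270,240:390]
cv2.imwrite("pics/t1.png",cv2.resize(np.hstack([a,b]),None,fx=2.6,fy=2.6,interpolation=2))
E
```

```text
5.3667 [ 0.5817 -0.1468  0.2225] [0.2928 0.5729 0.2503] -4.635171628319508e-06
```

View pics/t1.png

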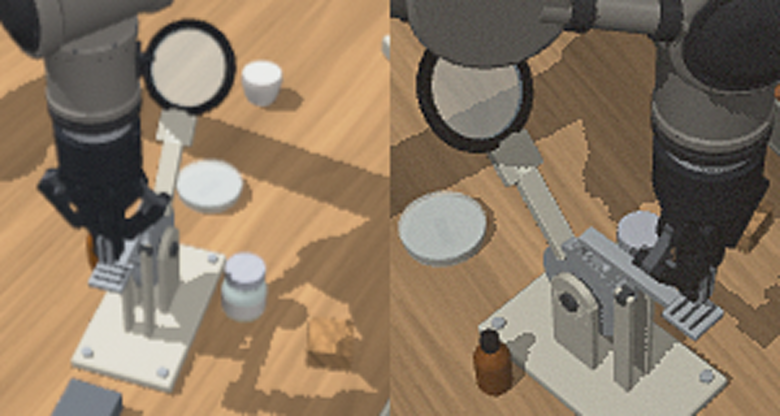

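The closed fingers are centred over the ribbed tail, about 20 mm above it. Next I'll press down.

```bash
python3 - <<'E'
from h import *; from workcell import r,command_gripper
import cv2
np.set_printoptions(precision=4,suppress=True)
def st(l):
    s=r.read_state();print(l,round(s["time_s"],2),s["eef_pos"],s["contact_force"])
print(r.move_straight(TAIL+[0,0,.025-.008],speed=.04,max_force=2)); st("c")
print(r.move_straight(TAIL-.004*ex+[0,0,.025-.03],speed=.03,max_force=12)); st("p")
for n in ("scene","side"):
    im,d=optics.get_image(n); cv2.imwrite(f"pics/{n}2.png",im[:,:,::-1])
a=cv2.imread("pics/scene2.png")[110:270,250:400]; b=cv2.imread("pics/side2.png")[110:270,240:390]
cv2.imwrite("pics/t2.png",cv2.resize(np.hstack([a,b]),None,fx=2.6,fy=2.6,interpolation=2))
E
```

```text
True
c 6.01 [ 0.5807 -0.147   0.1988] [-0.9769 -0.5303  0.1073]
True
p 6.69 [ 0.5821 -0.1506  0.1808] [-2.0053  0.2469  7.0952]
```

View pics/t2.png

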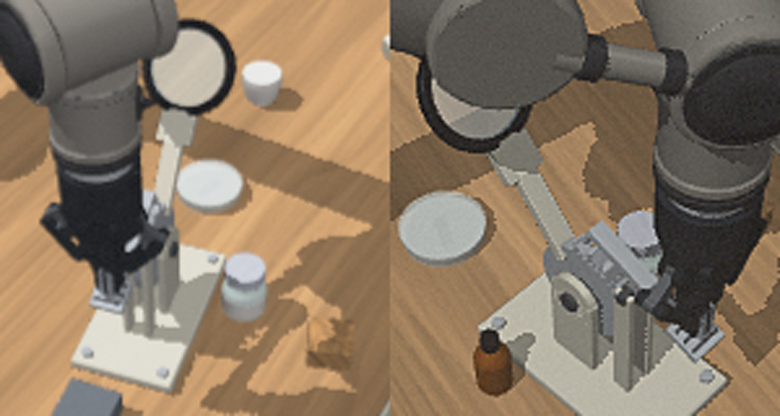

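The tail has gone down and the nose has lifted, with about 20 mm of travel. I'll press again gently to confirm the stop.

```bash
python3 - <<'E'
from h import *; from workcell import r,command_gripper
import cv2
np.set_printoptions(precision=4,suppress=True)
def st(l):
    s=r.read_state();print(l,round(s["time_s"],2),s["eef_pos"],s["contact_force"])
st("0")
p=r.read_state()["eef_pos"]
print(r.move_straight(p-[0,0,.008],speed=.02,max_force=14)); st("p")
p=r.read_state()["eef_pos"]
r.move_straight(p+[0,0,.1],speed=.25); st("up")
for n in ("scene","side"):
    im,d=optics.get_image(n); cv2.imwrite(f"pics/{n}3.png",im[:,:,::-1])
a=cv2.imread("pics/scene3.png")[110:270,250:400]; b=cv2.imread("pics/side3.png")[110:270,240:390]
cv2.imwrite("pics/t3.png",cv2.resize(np.hstack([a,b]),None,fx=2.6,fy=2.6,interpolation=2))
E
```

```text
0 6.79 [ 0.582  -0.1506  0.1808] [-1.7687  0.7593  7.7492]
True
p 7.04 [ 0.5821 -0.1506  0.1807] [-4.0415  0.4751  7.7953]
up 7.59 [ 0.582  -0.1501  0.2801] [ 0.0672 -0.4403 -1.2227]
```

View pics/t3.png

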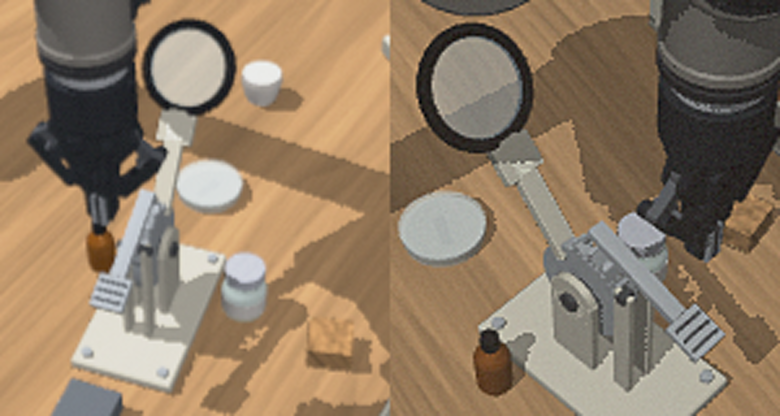

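The nose now stands above the teeth, and the tail is at about (111,293) in the scene crop and (692,332) in the side crop. I'll check the height, then move to the push pad.

```bash
python3 - <<'E'
from h import *; from workcell import r
X,e=tri((292.3,222.3),(355.8,237.3)); print("tail",X,e)
np.set_printoptions(precision=4,suppress=True)
def st(l):
    s=r.read_state();print(l,round(s["time_s"],2),s["eef_pos"],s["contact_force"])
th=.9
p=r.read_state()["eef_pos"]
r.move_straight(p+[0,0,.12],speed=.3)
r.reach(tcp(pad(th,.12),th),quat(th,-1)); st("over")
r.move_straight(tcp(pad(th,.03),th),quat(th,-1),speed=.2); st("near")
import cv2
for n in ("scene","side"):
    im,d=optics.get_image(n); cv2.imwrite(f"pics/{n}4.png",im[:,:,::-1])
a=cv2.imread("pics/scene4.png")[110:270,250:400]; b=cv2.imread("pics/side4.png")[110:270,240:390]
cv2.imwrite("pics/t4.png",cv2.resize(np.hstack([a,b]),None,fx=2.6,fy=2.6,interpolation=2))
E
```

```text
tail [ 0.58058085 -0.14834072  0.14992431] 0.0019578762508079823
over 8.89 [ 0.561  -0.0682  0.2971] [ 0.0522  0.1047 -0.1864]
near 9.49 [0.5444 0.0005 0.2439] [ 0.6488 -0.951   0.5321]
```

View pics/t4.png

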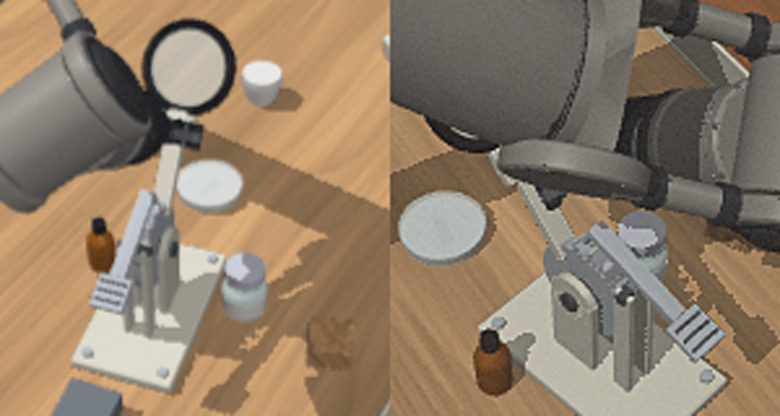

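```bash
python3 - <<'E'
from h import *
m=optics.camera_model("scene")
def pr(X): c=m["K"]@(m["R"]@X+m["t"]); return ((c[:2]/c[2])-[250,110])*2.6
print(pr(pad(.9,.03)),pr(pad(.9)),pr(pad(.9)+.02*ey),pr(pad(.9)-.02*ey))
import cv2
a=cv2.imread("pics/scene4.png")[135:185,290:350]; cv2.imwrite("pics/t5.png",cv2.resize(a,None,fx=10,fy=10,interpolation=2))
E
```

```text
[166.30928418 127.45232994] [173.78882631 127.54559402] [156.62247663 123.99818122] [191.09827673 131.12257847]
```

View pics/t5.png

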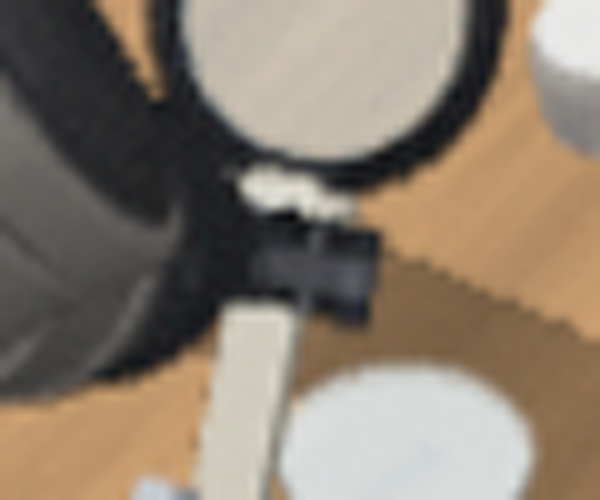

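```bash
python3 - <<'E'
from h import *; from workcell import r
import cv2
m=optics.camera_model("scene")
def pr(X,n="scene"): m=optics.camera_model(n);c=m["K"]@(m["R"]@X+m["t"]); return (c[:2]/c[2])
t3=np.array([.582,-.1501,.2801]); s=r.read_state()
R4=Ro.from_quat(s["eef_rot"]).as_matrix(); print(R4.round(3), ey.round(3)); p4=s["eef_pos"]
for k,t,R in((3,t3,np.diag([1,1,-1])@np.eye(3)),(4,p4,R4)):
  if k==3: R=Ro.from_quat(quat(0,-1)).as_matrix()
  for n in ("scene",)+(("side",) if k==3 else ()):
    im=cv2.imread(f"pics/{n}{k}.png"); c=pr(t+R[:,2]*.01,n).astype(int); x0,y0=c-[35,30]
    z=cv2.resize(im[y0:y0+60,x0:x0+70],None,fx=9,fy=9,interpolation=2)
    for a,b,col in [(0,0,(0,0,255)),(.025,0,(0,255,0)),(.025,.015,(255,0,0)),(.025,-.015,(255,255,0))]:
        q=(pr(t+R[:,2]*a+R[:,1]*b,n)-[x0,y0]+.5)*9; cv2.circle(z,tuple(int(v) for v in q),5,col,-1)
    cv2.imwrite(f"pics/chk_{n}{k}.png",z)
E
```

```text
[[-0.155  0.97  -0.19 ]
 [ 0.604  0.245  0.758]
 [ 0.781  0.003 -0.624]] [-0.97  -0.245  0.   ]
```

View pics/chk_scene3.png

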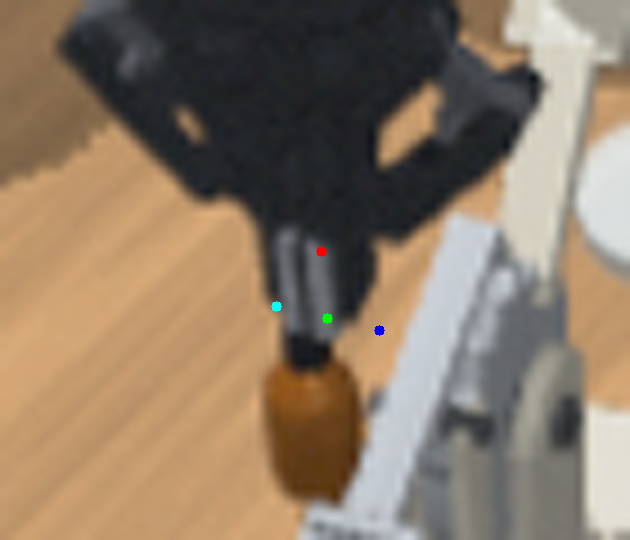

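View pics/chk_scene4.png

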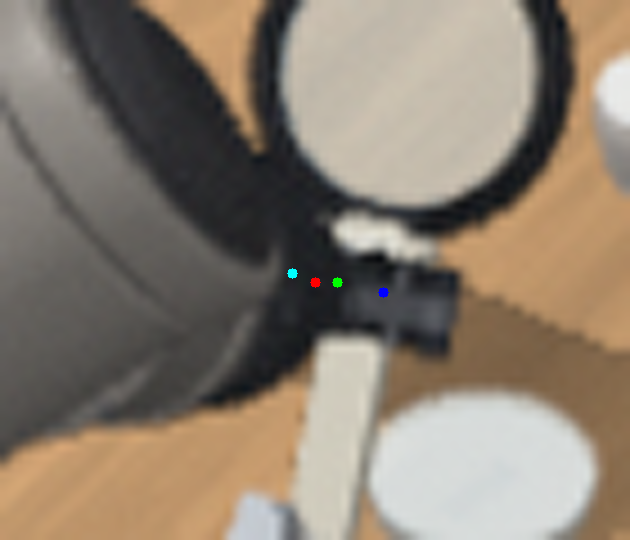

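In the shut pose (scene3) the predicted tip matches the real one. In scene4 the dark part to the right is the outer finger link, and the tips are hidden over the pad as planned. Now I'll push along the arc.

```bash
python3 - <<'E'
from h import *; from workcell import r
np.set_printoptions(precision=4,suppress=True)
def st(l):
    s=r.read_state();n=Ro.from_quat(s["eef_rot"]).as_matrix()[:,2];print(l,round(s["time_s"],2),s["eef_pos"],s["contact_force"],"F",round(-s["contact_force"]@n,1))
th=.9
print(r.move_straight(tcp(pad(th,-.012),th),quat(th,-1),speed=.04,max_force=3)); st("contact")
for th in (.76,.64,.52):
    hit=r.move_straight(tcp(pad(th),th),quat(th,-1),speed=.05,max_force=20); st((th,hit))
    if hit: break
import cv2
for n in ("scene","side"):
    im,d=optics.get_image(n); cv2.imwrite(f"pics/{n}6.png",im[:,:,::-1])
a=cv2.imread("pics/scene6.png")[110:270,250:400]; b=cv2.imread("pics/side6.png")[110:270,240:390]
cv2.imwrite("pics/t6.png",cv2.resize(np.hstack([a,b]),None,fx=2.6,fy=2.6,interpolation=2))
E
```

```text
True
contact 10.36 [0.5373 0.0251 0.2218] [-0.306   0.0465  0.4451] F 0.2
(0.76, False) 10.85 [0.5339 0.0397 0.2145] [ 0.2294 -0.8642  3.5048] F 3.2
(0.64, False) 11.32 [0.5305 0.0523 0.2042] [-0.7013  0.1346  0.6293] F 0.3
(0.52, False) 11.8 [0.5276 0.0637 0.1928] [-0.6988  0.0388 -0.0964] F -0.2
```

View pics/t6.png

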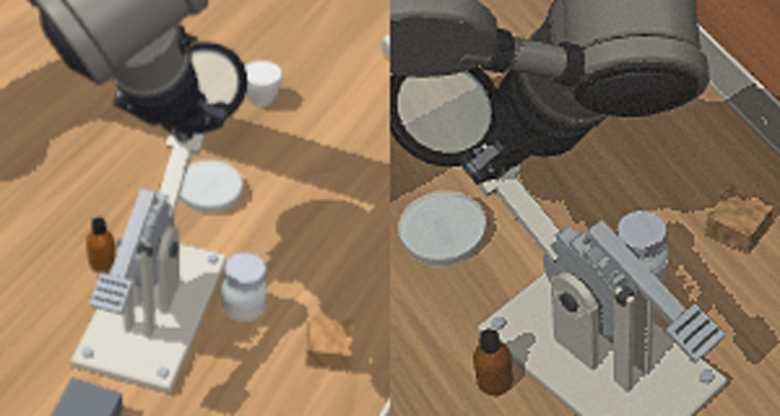

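The arm is following: the lens has dropped to about (215,85) in the scene crop, and the pawl is unchanged. I'll carry on down to the stop.

```bash
python3 - <<'E'
from h import *; from workcell import r
np.set_printoptions(precision=4,suppress=True)
def st(l):
    s=r.read_state();n=Ro.from_quat(s["eef_rot"]).as_matrix()[:,2];print(l,round(s["time_s"],2),s["eef_pos"],s["contact_force"],"F",round(-s["contact_force"]@n,1))
for th in (.4,.28,.16,.06):
    hit=r.move_straight(tcp(pad(th),th),quat(th,-1),speed=.05,max_force=20); st((th,hit))
    if hit: break
else:
    hit=r.move_straight(tcp(pad(-.08),0),quat(0,-1),speed=.03,max_force=18); st(("stop",hit))
import cv2
for n in ("scene","side"):
    im,d=optics.get_image(n); cv2.imwrite(f"pics/{n}7.png",im[:,:,::-1])
a=cv2.imread("pics/scene7.png")[110:270,250:400]; b=cv2.imread("pics/side7.png")[110:270,240:390]
cv2.imwrite("pics/t7.png",cv2.resize(np.hstack([a,b]),None,fx=2.6,fy=2.6,interpolation=2))
E
```

```text
(0.4, False) 12.38 [0.525  0.0739 0.1803] [-0.5092  0.4302 -0.3484] F -0.5
(0.28, False) 12.85 [0.5229 0.0824 0.1664] [ 0.6729  0.1977 -0.326 ] F -0.3
(0.16, False) 13.32 [0.5211 0.0892 0.1517] [ 0.0816  0.0812 -0.0558] F -0.1
(0.06, False) 13.75 [0.52   0.0936 0.1388] [-0.0914 -0.5566 -0.1051] F -0.1
('stop', True) 14.17 [0.52   0.0946 0.131 ] [-3.1805 -0.7084  9.1526] F 9.1
```

View pics/t7.png

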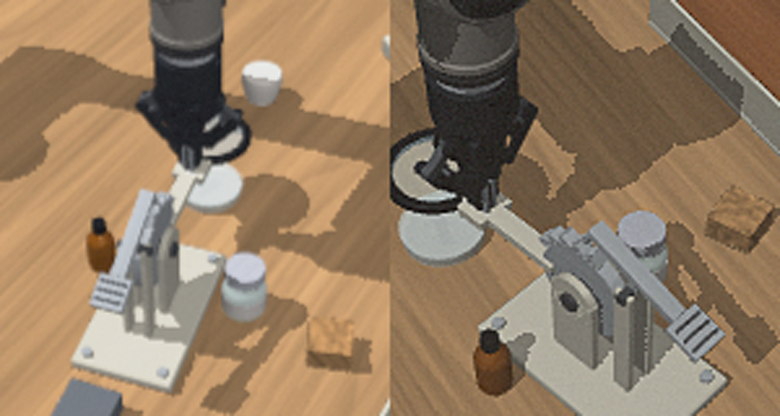

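The tip is at z = 0.106, which is the level height. I'll press again to confirm, retreat, and check.

```bash
python3 - <<'E'
from h import *; from workcell import r
np.set_printoptions(precision=4,suppress=True)
def st(l):
    s=r.read_state();print(l,round(s["time_s"],2),s["eef_pos"],s["contact_force"])
p=r.read_state()["eef_pos"]
print(r.move_straight(p-[0,0,.01],speed=.02,max_force=15)); st("press")
p=r.read_state()["eef_pos"]
r.move_straight(p+[0,0,.25],speed=.25); st("up")
p=r.read_state()["eef_pos"]
r.reach(np.array([.35,.35,.4]),quat(0,-1)); st("away")
import cv2
for n in ("scene","side"):
    im,d=optics.get_image(n); cv2.imwrite(f"pics/{n}8.png",im[:,:,::-1])
a=cv2.imread("pics/scene8.png")[110:270,250:400]; b=cv2.imread("pics/side8.png")[110:270,240:390]
cv2.imwrite("pics/t8.png",cv2.resize(np.hstack([a,b]),None,fx=2.6,fy=2.6,interpolation=2))
E
```

```text
True
press 14.49 [0.52   0.0945 0.131 ] [-1.0919  0.3973  7.3495]
up 15.64 [0.5196 0.0944 0.3795] [ 1.5575 -0.2183 -0.346 ]
away 16.82 [0.3507 0.3494 0.3996] [ 0.1841  0.476  -0.6885]
```

View pics/t8.png

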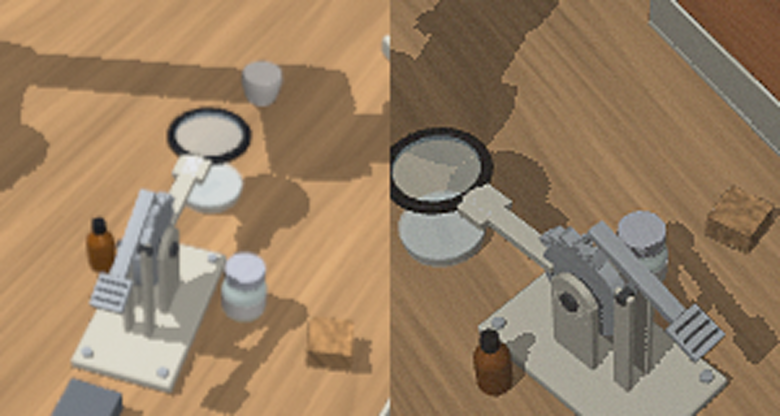

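The lens, centred at (209,135) in the scene crop and (441,171) in the side crop, lies above the dish. The tail is still down, and the loose things look unmoved. One numeric check, then I hand in.

```bash
python3 - <<'E'
from h import *; from workcell import r
X,e=tri((330.0,161.5),(259.2,175.4)); print("lens",X,e,"expected",H+.2*ex)
import cv2
a,b=[cv2.imread(f"pics/side{k}.png").astype(int) for k in (0,8)]
for n,(x,y,w,h) in dict(slidebox=(350,270,55,52),beaker=(408,342,42,45),dropper=(270,233,20,32),pot=(198,137,25,27),jar=(326,190,22,14)).items():
    print(n,np.abs(a-b)[y:y+h,x:x+w].mean().round(1))
r.finish_job()
E
```

```text
lens [0.50729407 0.15538346 0.10583161] 0.0012865491466378977 expected [0.5032989  0.16050434 0.1       ]
slidebox 2.8
beaker 2.6
dropper 3.3
pot 4.8
jar 7.9
the job is handed in; nothing more can be done
```

The magnifier arm now lies level on its stop with the lens over the specimen dish, and the pawl is pressed free. I handed the job in at about 17 s; no verdict was reported.

- **Pawl:** I pressed the tail down with closed fingers until it met its stop, and a second press moved it no further. The tail came down about 26 mm by triangulation, against about 22 mm nominal. It was still down in the last pictures.
- **Arm:** I pushed square on the pad along its arc, past the teeth, to the stop. The fingertips ended at z = 0.106 m, the height of the pad when level, and a second press gave no further movement. The highest force I read was about 9 N.
- **Lens:** Triangulated at (0.507, 0.155, 0.106), against (0.503, 0.161, 0.100) expected. I put the 6 to 9 mm difference down to my reading of pixel positions, because the fingertip height and the stop both say level.
- **Loose things:** Before and after pictures showed the slide box, beaker, dropper, pot and jar unmoved. The jar's difference was the largest, which I put down to lighting. I checked the dish and cork block only by eye, and they looked unmoved.

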